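# Put the spare heat sink away and shut the drawer

### The arm

A 6-joint arm with a two-finger parallel gripper is mounted at the origin on the work surface. World frame = base frame: x ahead of the robot, y to its left, z up, the work surface at z = 0. Lengths are in m, angles in rad, forces in N, time in s.
With the tool pointing down it reaches from about 0.325 to 0.9 m from the base axis. Payload 6.1 kg.
Tool frame: the origin (TCP) lies midway between the tips of the shut fingers; the grasp point (between the pads) lies 19 mm behind it; z points along the fingers, y is the direction in which the jaws open and shut (so a half turn about z gives the same grasp; the last joint's range is limited). The gripper opens to 87 mm and grips with 3 to 60 N. Pads are 19 mm wide; open, the fingers measure 117 mm over their backs; the gripper's body (75 mm by 190 mm) begins 51 mm behind the grasp point.
Start: joints at [-1.42, 0.22, 1.526, -0, 1.395, -0.126], TCP at [0.171, -0.601, 0.223] pointing down, gripper open.
Joint ranges: [-2.98, 2.98], [-0.91, 2.08], [0.09, 2.57], [-1.24, 4.39], [0.2, 2.65], [-2.68, 2.68]. Speed limits (rad/s): [2.57, 2.57, 3.01, 3.14, 3.14, 3.14].

### API

Orientations are given as a unit quaternion [x, y, z, w].
In Python, from cell import r, eyes, finish_job gives the robot as it stands. The module is installed in compiled form; this text tells all that it offers.
- The arm moves only by the tool step_arm, never from a script. Its arguments are lists of equal length, an entry for each row: "xyz": the shift along the tool's x, y, z in units of 30 mm (1.0 is 30 mm), a list of three; "rotation": the turn, a rotation vector about the tool's x, y, z in degrees, a list of three; "grip": the finger opening in mm, from 0 to 87. A call has 1 to 12 rows; each row shifts and turns the pose as measured when the row begins, along the tool's axes as they then stand; what a row does not reach is not made up. A row lasts 1/10 s, in which the tool goes at most 50 mm and 8.59 degrees, less where a joint would pass 70% of its speed; a pose out of reach is approached as far as the arm can. A call is refused whole if a number of a shift passes 1 or a number of a turn 8.59, either way. A call with a gripper value outside its range is refused whole. The fingers move at their own pace and stop on an object; "grip_force" is the grip in N (left out, the last holds). Time passes only in rows, so rows that do not move let the fingers close. It gives the time, the measured TCP pose, the force and the opening at its end, in the units of the state.
- r.observe(): the state, without advancing time (a new reading comes with each control period).
- eyes.snapshot(name): name is "scene" or "top" or "wrist"; returns a dict with "image" (384x512x3 uint8, red, green, blue), "depth" (384x512 float32, m along the optical axis (not along the pixel's ray), 0 where there is no reading), "mtx" (3x3 intrinsics, pixels), "eye" and "orientation" of the camera in the world. Camera axes: x right, y down, z forward; pixel columns grow to the right and rows downward; lengths in m; the calibration is good to about 2 mm. A picture is of the moment at which its call begins.
- finish_job(): hands the job in, once; it reports no verdict.
The state is a dict: "time": time; "joint_pos": joint angles; "joint_velocities": joint speeds; "joint_torque": joint torques, N m; "position": TCP position; "tool_rot": TCP orientation; "ft_force": force on the tool from outside, world axes, zero at the start; "wrist_torque": the same for the moment, N m; "width": finger opening in m.
Only numpy, scipy, OpenCV 4.12 (cv2) and the standard library are available. Lean on these libraries where they do the work, as an engineer would, in place of code of your own. Each camera call takes 0.05 s, during which the arm holds its last target.

### The job

Pick up the short square finned heat sink and set it down gently, fins up, in the open drawer of the small drawer unit, then push the drawer fully home. Leave the long heat sink where it lies.

Things in the scene. Friction and masses are not known exactly. Their poses are not given: they have to be found in the camera images.
- short_sink_mid (a point): Centre (half-way up) of the short heat sink: a plain aluminium finned block, 38 x 38 mm and 38 mm high, about 0.1 kg, standing on the work surface with the fins up. Its x axis runs along the fins, z is up; any two opposite sides can be gripped, 38 mm apart, and they are flat.
- long_sink_mid (a point): Centre (half-way up) of the long heat sink, a bystander of the same kind: 100 mm long (its x axis, along the fins), 38 mm wide, 38 mm high, fins up. It stays where it is.
- unit_drawer0_handle (a point): Centre of the drawer's round bar handle (11 mm thick, 100 mm along y, 47 mm above the table), moving with the drawer; push it along its +x axis (level, into the unit) to shut. Along x from it: front panel at 35 mm (174 mm wide, top 73 mm above the table), drawer's inside 56 to 231 mm, 144 mm wide, centred on y = 0; floor 22 mm, side walls 63 mm above the table.
- unit_drawer0 (a joint): How far the drawer is open, m: 0 fully shut (hard stop), up to 0.149 pulled out towards the robot. It stays where left; friction about 1 N. The unit's body (180 mm wide, top 85 mm above the table) has its front edge 50 mm plus this opening behind the handle's centre along x; only the drawer's inside before that edge is open from above, at least 110 mm at the start.
Not all that is in view belongs to the job. Of the things that look like the part that bears short_sink_mid, take the one that is nearest to the robot's base at the start.

How it is judged:
By the outcome, as a careful person would: the job done as asked, in the order asked, and still so for the second after the job is handed in, with the robot touching nothing.
It also fails if it takes over 48 s, if anything falls off the work surface, if the arm or the gripper's body presses on something with over 40 N, if the wrist force passes 120 N, or if a joint passes its speed limit or range.

## Working session

There is one attempt and no reset: what is moved stays moved. The work goes in short steps, Python scripts to look and compute and a tool call to move; the robot and the scene stay as the last step left them, time stands still between calls to the robot, and variables do not carry over. Pictures are saved under pics/ and viewed, and the job is handed in when it is done.

Besides the shell and the picture viewer there is one more tool, called after ">>>" as name(argument=value, ...) on one line, values as JSON. step_arm: Moves the arm, as the interface text tells. Its arguments: {"type":"object","properties":{"xyz":{"type":"array","items":{"type":"array","items":{"type":"number"}}},"rotation":{"type":"array","items":{"type":"array","items":{"type":"number"}}},"grip":{"type":"array","items":{"type":"number"}},"grip_force":{"type":"number"}},"required":["xyz","rotation","grip"]}

```bash
mkdir -p pics; cat > h.py <<'E'
import numpy as np, cv2
from scipy.spatial.transform import Rotation as R
from cell import r, eyes, finish_job
def snap(n,f):
    s=eyes.snapshot(n); np.savez(f'pics/{f}.npz',**s); cv2.imwrite(f'pics/{f}.png',s['image'][:,:,::-1]); return s
def load(f): return dict(np.load(f'pics/{f}.npz'))
def rot(s):
    o=np.array(s['orientation']); return o if o.shape==(3,3) else R.from_quat(o).as_matrix()
def cloud(s):
    d=s['depth'];K=s['mtx'];v,u=np.mgrid[:d.shape[0],:d.shape[1]]
    P=np.stack([(u-K[0,2])/K[0,0]*d,(v-K[1,2])/K[1,1]*d,d],-1)
    return P@rot(s).T+np.array(s['eye'])
def crop(s,u0,v0,u1,v1,k,f):
    cv2.imwrite(f'pics/{f}.png',cv2.resize(s['image'][v0:v1,u0:u1,::-1],None,fx=k,fy=k,interpolation=cv2.INTER_CUBIC))
E
python3 - <<'E'
from h import *
print(r.observe())
for n in ['scene','top']:
    s=snap(n,n+'0'); print(n,s['eye'],s['orientation'])
E
```

```text
{'time': 0.0, 'joint_pos': array([-1.42009912e+00,  2.21201667e-01,  1.52761294e+00, -9.66872618e-06,
        1.39473078e+00, -1.26099261e-01]), 'joint_velocities': array([-1.39790046e-03, -7.63468718e-05,  1.34420158e-03,  9.49404236e-04,
       -8.40905810e-04,  3.68826191e-04]), 'joint_torque': array([-5.09117569e-06, -4.94613791e+01, -3.87375855e+01,  6.98955101e-02,
        5.74021193e-02, -1.84607979e-04]), 'position': array([ 0.17069527, -0.60058286,  0.22145147]), 'tool_rot': array([ 9.90437652e-01,  1.37957619e-01, -1.67664013e-05, -9.76231040e-04]), 'ft_force': array([ 0.39475069,  0.62231142, -0.3230751 ]), 'wrist_torque': array([-0.02507463, -0.05363793, -0.05204435]), 'width': 0.08720456824798518}
scene [1.0235506  0.77494262 1.20449586] [ 0.26028484  0.92080124 -0.27792996 -0.08445007]
top [0.30635941 0.11954725 1.60767346] [-0.69638864  0.71089918 -0.06570524  0.07313026]
```

View pics/scene0.png

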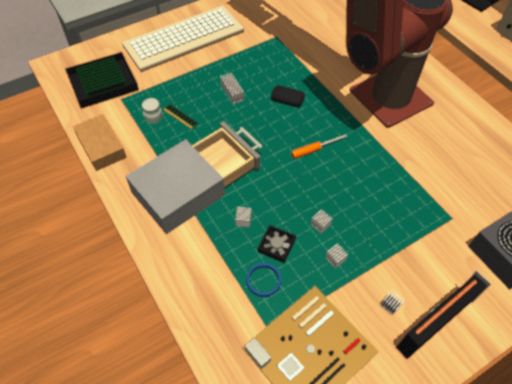

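View pics/top0.png

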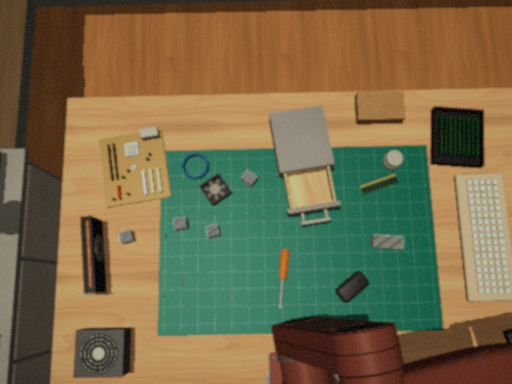

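```bash
python3 - <<'E'
from h import *
s=load('top0');P=cloud(s)
for n,(u,v) in dict(a=(180,223),b=(212,231),c=(249,178),d=(126,237),long=(388,241),handle=(316,219),unit=(302,140)).items():
    p=P[v,u]; print(n,p.round(3),np.hypot(*p[:2]).round(3), 'h max',P[v-6:v+7,u-6:u+7,2].max().round(3))
crop(s,110,160,270,250,5,'topc')
s=load('scene0'); crop(s,220,190,410,325,4,'scec')
E
```

```text
a [0.52  0.385 0.034] 0.647 h max 1.608
b [0.494 0.282 0.012] 0.569 h max 0.046
c [0.667 0.155 0.035] 0.685 h max 0.048
d [0.306 0.12  1.608] 0.329 h max 1.608
long [ 0.449 -0.301  0.006] 0.541 h max 1.608
handle [ 0.522 -0.062  0.046] 0.526 h max 0.057
unit [ 0.781 -0.023  0.084] 0.781 h max 0.093
```

View pics/topc.png

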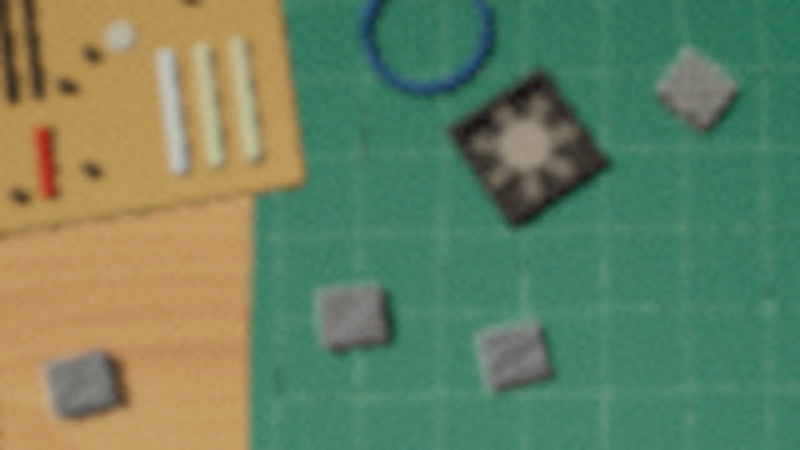

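View pics/scec.png

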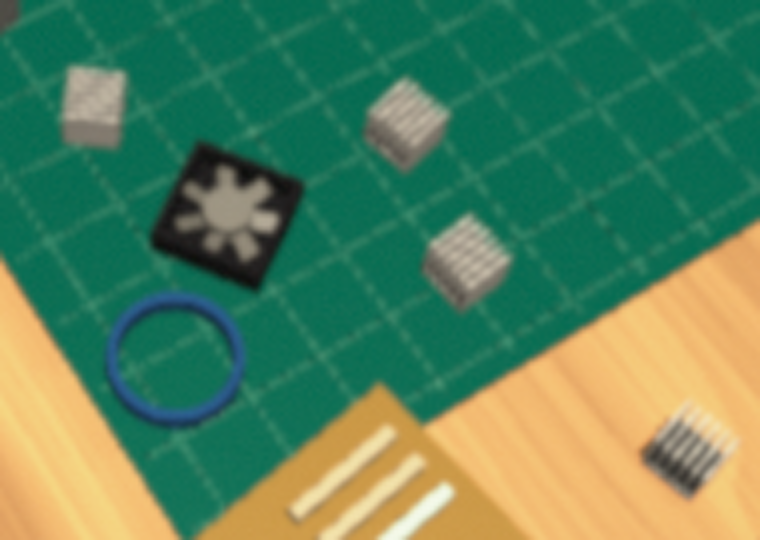

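```bash
python3 - <<'E'
from h import *
for n in ['top0','scene0']:
    s=load(n);P=cloud(s);ok=s['depth']>0
    def rect(m,name):
        q=(P[m][:,:2]*1000).astype(np.float32); print(n,name,len(q),cv2.minAreaRect(q), 'med z',np.median(P[m][:,2]).round(4))
    near=lambda x,y,rad: ok&(np.hypot(P[...,0]-x,P[...,1]-y)<rad)
    rect(near(.494,.282,.04)&(P[...,2]>.03)&(P[...,2]<.045),'b')
    u=near(.78,-.03,.2)&(P[...,2]>.079)&(P[...,2]<.092); rect(u,'unit')
    h=near(.522,-.062,.07)&(P[...,2]>.04)&(P[...,2]<.06)&(P[...,0]<.545); rect(h,'handle')
    w=near(.56,-.05,.12)&(P[...,2]>.066)&(P[...,2]<.078)&(P[...,0]<.6); rect(w,'panel')
s=load('top0');crop(s,255,95,355,235,5,'unitc'); crop(s,195,215,230,247,12,'bc')
E
```

```text
top0 b 61 ((495.2195739746094, 281.5574951171875), (37.59182357788086, 38.95857620239258), 9.701861381530762) med z 0.0375
top0 unit 3098 ((787.882080078125, -18.962081909179688), (207.49044799804688, 181.0155792236328), 8.063405990600586) med z 0.0853
top0 handle 133 ((531.0191650390625, -56.38529586791992), (38.835716247558594, 100.73932647705078), 7.282020568847656) med z 0.0511
top0 panel 252 ((566.7191772460938, -52.637062072753906), (171.95135498046875, 55.842132568359375), 89.10467529296875) med z 0.0721
scene0 b 132 ((495.05096435546875, 277.9898986816406), (42.19316482543945, 40.555667877197266), 13.282346725463867) med z 0.0361
scene0 unit 4045 ((788.5671997070312, -22.74010467529297), (206.79673767089844, 187.32481384277344), 8.547052383422852) med z 0.0859
scene0 handle 129 ((525.9573974609375, -59.361812591552734), (27.271650314331055, 96.27885437011719), 8.31677532196045) med z 0.0513
scene0 panel 289 ((567.5053100585938, -55.32701110839844), (50.96636962890625, 175.28994750976562), 0.2801668047904968) med z 0.0723
```

View pics/unitc.png

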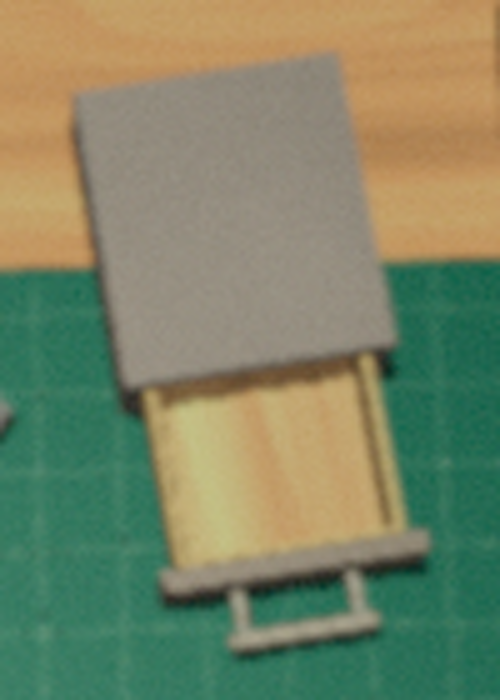

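View pics/bc.png

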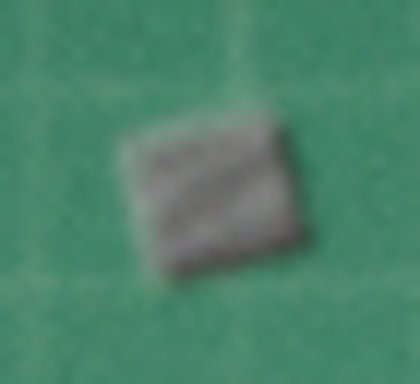

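Candidates (top view): a (180,223), b (212,231), c (249,178), and d (126,237), which has darker fins. b is nearest to the base, at 0.57 m against 0.65 m and more for the others. The crop shows it as a plain 38 mm finned block, so I take b at about (0.495, 0.281).

>>> step_arm(xyz=[[0.5, -0.5, 0], [1, -1, 0], [1, -1, 0], [1, -1, 0], [1, -1, 0], [1, -1, 0], [1, -1, 0], [1, -1, 0], [1, -1, 0], [1, -1, 0], [1, -1, 0], [1, -1, 0]], rotation=[[0, 0, 0], [0, 0, 0], [0, 0, 0], [0, 0, 0], [0, 0, 0], [0, 0, 0], [0, 0, 0], [0, 0, 0], [0, 0, 0], [0, 0, 0], [0, 0, 0], [0, 0, 0]], grip=[87, 87, 87, 87, 87, 87, 87, 87, 87, 87, 87, 87])

```text
time: 1.3
position: [0.4122, -0.1605, 0.2172]
tool_rot: [0.991, 0.133, -0.001, -0.004]
ft_force: [1.5, 0.4, -0.6]
width: 0.087
```

```bash
cat >> h.py <<'E'
def to(x,y,z,jaw=None):
    o=r.observe(); T=R.from_quat(o['tool_rot']); p=o['position']
    d=T.inv().apply(np.array([x,y,z])-p)
    M=T.as_matrix(); print('t',o['time'].__round__(2),'pos',p.round(4),'width',round(o['width'],4),'F',o['ft_force'].round(1),'j',o['joint_pos'].round(2))
    print('units',(d/0.03).round(2),'tool x yaw',np.degrees(np.arctan2(M[1,0],M[0,0])).round(2))
    if jaw is not None:
        tgt=R.from_euler('z',jaw,degrees=True)*R.from_quat([1,0,0,0])
        print('rotvec deg',np.degrees((T.inv()*tgt).as_rotvec()).round(2))
E
python3 -c "
from h import *
to(.495,.281,.15,11)"
```

```text
t 1.3 pos [ 0.4122 -0.1605  0.2172] width 0.087 F [ 1.5  0.4 -0.6] j [-0.55 -0.22  1.98  0.01  1.39  0.75]
units [  6.53 -13.45   2.35] tool x yaw 15.24
rotvec deg [-0.47  0.06  4.24]
```

>>> step_arm(xyz=[[0.5, -1, 0], [0.5, -1, 0], [0.5, -1, 0], [0.5, -1, 0], [0.5, -1, 0], [0.5, -1, 0], [0.5, -1, 0], [0.5, -1, 0], [0.5, -1, 0], [0.5, -1, 0], [0.5, -1, 0.2], [0.5, -1, 0.2]], rotation=[[0, 0, 0.5], [0, 0, 0.5], [0, 0, 0.5], [0, 0, 0.5], [0, 0, 0.5], [0, 0, 0.5], [0, 0, 0.5], [0, 0, 0.5], [0, 0, 0], [0, 0, 0], [0, 0, 0], [0, 0, 0]], grip=[87, 87, 87, 87, 87, 87, 87, 87, 87, 87, 87, 87])

```text
time: 2.5
position: [0.5081, 0.2496, 0.205]
tool_rot: [0.995, 0.098, -0.002, -0.004]
ft_force: [0.2, -0.7, 1.1]
width: 0.0871
```

```bash
python3 -c "
from h import *
to(.495,.281,.2,11)
s=snap('wrist','w1');to(.495,.281,.2,11)"
```

```text
t 2.5 pos [0.5081 0.2496 0.205 ] width 0.0871 F [ 0.2 -0.7  1.1] j [0.31 0.09 1.7  0.01 1.35 1.68]
units [-0.22 -1.11  0.18] tool x yaw 11.26
rotvec deg [-0.52  0.23  0.26]
t 2.55 pos [0.5082 0.2538 0.2038] width 0.087 F [-4.   0.7  0.3] j [0.32 0.1  1.7  0.01 1.35 1.69]
units [-0.25 -0.97  0.14] tool x yaw 11.35
rotvec deg [-0.7   0.23  0.35]
```

View pics/w1.png

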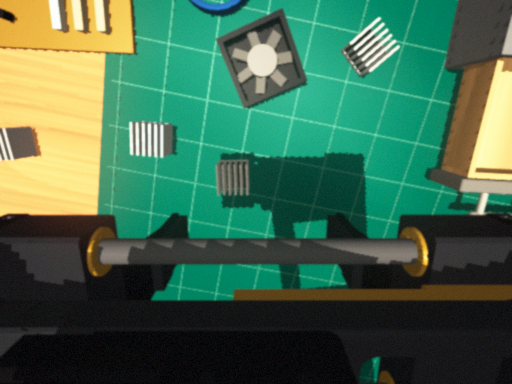

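>>> step_arm(xyz=[[-0.2, -0.4, 0], [0, 0, 0]], rotation=[[-0.5, 0.2, 0.3], [0, 0, 0]], grip=[70, 70])

```text
time: 2.75
position: [0.4988, 0.2662, 0.2018]
tool_rot: [0.995, 0.098, -0.002, -0.001]
ft_force: [0.6, -0.4, 0.4]
width: 0.0781
```

```bash
python3 - <<'E'
from h import *
s=snap('wrist','w2');P=cloud(s);ok=s['depth']>0
m=ok&(np.hypot(P[...,0]-.495,P[...,1]-.281)<.04)&(P[...,2]>.03)&(P[...,2]<.045)
print(m.sum(),cv2.minAreaRect((P[m][:,:2]*1000).astype(np.float32)),np.median(P[m][:,2]))
ys,xs=np.where(m);print(xs.min(),xs.max(),ys.min(),ys.max())
crop(s,180,130,330,240,5,'w2c')
to(.495,.281,.15,10)
E
```

```text
402 ((493.07867431640625, 279.6640319824219), (38.08570098876953, 37.95983123779297), 12.524125099182129) 0.037202947532628844
229 261 159 191
t 2.8 pos [0.4993 0.2652 0.2018] width 0.0749 F [-0.7 -0.2  0.2] j [0.35 0.1  1.7  0.   1.34 1.72]
units [-0.03 -0.54  1.73] tool x yaw 11.2
rotvec deg [-0.13  0.22  1.2 ]
```

View pics/w2c.png

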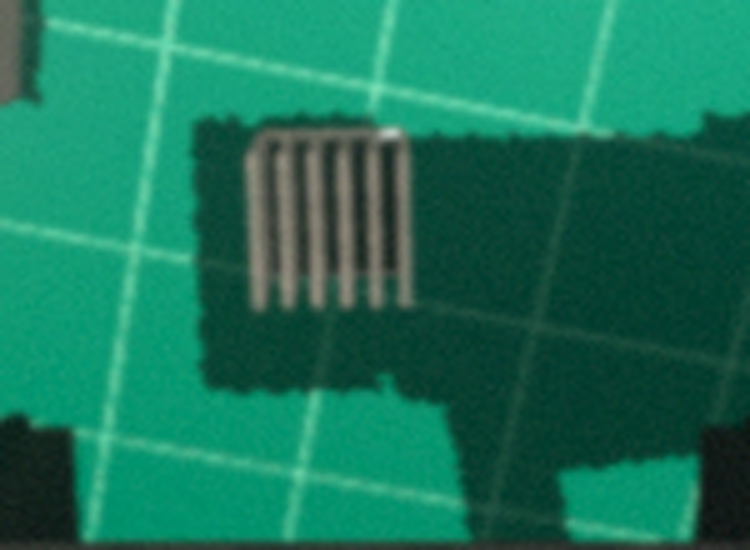

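>>> step_arm(xyz=[[-0.1, -0.5, 0.5], [0, 0, 1], [0, 0, 1], [0, 0, 1], [0, 0, 0.8], [0, 0, 0]], rotation=[[0, 0.2, -1.0], [0, 0, 0], [0, 0, 0], [0, 0, 0], [0, 0, 0], [0, 0, 0]], grip=[64, 64, 64, 64, 64, 64])

```text
time: 3.4
position: [0.4967, 0.2747, 0.0712]
tool_rot: [0.994, 0.105, 0.002, -0.001]
ft_force: [-0.4, 0.4, -0.5]
width: 0.0639
```

```bash
python3 -c "
from h import *
to(.4935,.280,.006,12.5)"
```

```text
t 3.4 pos [0.4967 0.2747 0.0712] width 0.0639 F [-0.4  0.4 -0.5] j [0.37 0.24 1.81 0.   1.09 1.73]
units [-0.08 -0.19  2.17] tool x yaw 12.09
rotvec deg [-0.06 -0.27 -0.41]
```

>>> step_arm(xyz=[[-0.08, -0.2, 0.3], [0, 0, 0.7], [0, 0, 0.7], [0, 0, 0.4], [0, 0, 0]], rotation=[[0, 0, 0], [0, 0, 0], [0, 0, 0], [0, 0, 0], [0, 0, 0]], grip=[64, 64, 64, 64, 64])

```text
time: 3.9
position: [0.498, 0.2808, 0.0118]
tool_rot: [0.995, 0.104, 0.007, -0.002]
ft_force: [-1.1, -0.3, -0.1]
width: 0.0641
```

```bash
python3 -c "
from h import *
to(.4935,.280,.006,12.5)"
```

```text
t 3.9 pos [0.498  0.2808 0.0118] width 0.0641 F [-1.1 -0.3 -0.1] j [0.38 0.33 1.82 0.   0.97 1.74]
units [-0.16 -0.01  0.19] tool x yaw 11.94
rotvec deg [-0.14 -0.79 -0.56]
```

>>> step_arm(xyz=[[-0.18, 0, 0.2], [0, 0, 0], [0, 0, 0], [0, 0, 0], [0, 0, 0], [0, 0, 0], [0, 0, 0], [0, 0, 0]], rotation=[[0, -0.8, -0.5], [0, 0, 0], [0, 0, 0], [0, 0, 0], [0, 0, 0], [0, 0, 0], [0, 0, 0], [0, 0, 0]], grip=[64, 64, 30, 30, 30, 30, 30, 30], grip_force=20)

```text
time: 4.7
position: [0.4956, 0.281, 0.0101]
tool_rot: [0.994, 0.109, 0.003, -0.002]
ft_force: [0.3, 0.2, -1.3]
width: 0.0381
```

```bash
python3 -c "
from h import *
to(.4935,.280,.15,12.5)"
```

```text
t 4.7 pos [0.4956 0.281  0.0101] width 0.0381 F [ 0.3  0.2 -1.3] j [0.38 0.33 1.82 0.   0.98 1.73]
units [-0.05  0.   -4.66] tool x yaw 12.5
rotvec deg [-0.21 -0.33  0.  ]
```

>>> step_arm(xyz=[[0, 0, -0.3], [0, 0, -0.8], [0, 0, -1], [0, 0, -1], [0, 0, -1], [0, 0.5, -1], [0, 1, -0.3], [0.3, 1, 0], [0.3, 1, 0], [0.3, 1, 0]], rotation=[[0, 0, 0], [0, 0, 0], [0, 0, 0], [0, 0, 0], [0, 0, 0], [0, 0, 0], [0, 0, 1], [0, 0, 1], [0, 0, 1], [0, 0, 1]], grip=[30, 30, 30, 30, 30, 30, 30, 30, 30, 30])

```text
time: 5.7
position: [0.5468, 0.1521, 0.184]
tool_rot: [0.997, 0.077, 0.003, -0.002]
ft_force: [-0.8, 1.2, -1.6]
width: 0.0376
```

```bash
python3 -c "
from h import *
to(.629,-.043,.15,8.3)"
```

```text
t 5.7 pos [0.5468 0.1521 0.184 ] width 0.0376 F [-0.8  1.2 -1.6] j [0.13 0.11 1.73 0.   1.3  1.55]
units [1.7  6.85 1.12] tool x yaw 8.79
rotvec deg [-0.23 -0.42  0.49]
```

>>> step_arm(xyz=[[0.2, 1, 0], [0.2, 1, 0], [0.2, 1, 0], [0.2, 1, 0], [0.2, 0.7, 0], [0, 0.3, 0], [0, 0, 0]], rotation=[[0, 0, 0], [0, 0, 0], [0, 0, 0], [0, 0, 0], [0, 0, 0.3], [0, 0, 0], [0, 0, 0]], grip=[30, 30, 30, 30, 30, 30, 30])

```text
time: 6.4
position: [0.6017, -0.0013, 0.1883]
tool_rot: [0.997, 0.072, 0.005, -0.002]
ft_force: [-0.7, -0.2, -1.5]
width: 0.038
```

```bash
python3 -c "
from h import *
s=snap('wrist','w3')
to(.629,-.043,.15,8.3)
P=cloud(s);ok=s['depth']>0
near=lambda x,y,rad: ok&(np.hypot(P[...,0]-x,P[...,1]-y)<rad)
def rect(m,name):
    q=(P[m][:,:2]*1000).astype(np.float32); print(name,len(q),cv2.minAreaRect(q) if len(q)>3 else '')
a=np.radians(8.3);c=np.array([.788,-.021]);X=(P[...,0]-c[0])*np.cos(a)+(P[...,1]-c[1])*np.sin(a);Y=-(P[...,0]-c[0])*np.sin(a)+(P[...,1]-c[1])*np.cos(a)
m=ok&(P[...,2]>.08)&(P[...,2]<.09)&(abs(Y)<.1)&(X>-.15);print('unit front X',np.percentile(X[m],[0,.5,2]),'Y',np.percentile(Y[m],[0.2,99.8]))
m=ok&(P[...,2]>.068)&(P[...,2]<.076)&(abs(Y)<.1)&(X<-.11);print('panel X',np.percentile(X[m],[0.5,99]) if m.any() else 0,'Y',np.percentile(Y[m],[.2,99.8]) if m.any() else 0)
m=ok&(P[...,2]>.045)&(P[...,2]<.056)&(abs(Y)<.06)&(X<-.25);print('handle',m.sum(),np.percentile(X[m],[1,50,99]) if m.any() else 0)
"
```

```text
t 6.45 pos [ 6.017e-01 -6.000e-04  1.884e-01] width 0.0376 F [ 0.3  0.1 -0.8] j [-0.14  0.18  1.64  0.01  1.31  1.29]
units [0.69 1.53 1.28] tool x yaw 8.23
rotvec deg [-0.17 -0.64 -0.06]
unit front X [-0.10428652 -0.10402232 -0.10247806] Y [-0.08965458  0.08975393]
panel X [-0.23912174 -0.22479005] Y [-0.02724765 -0.00771267]
handle 0 0
```

View pics/w3.png

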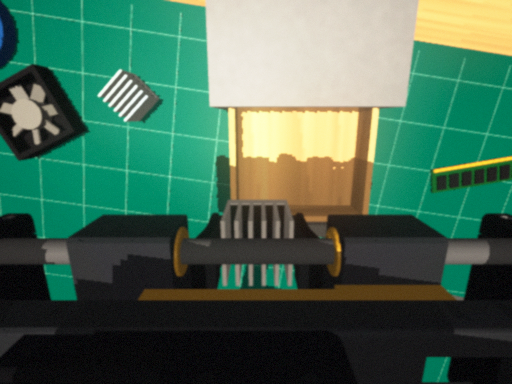

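>>> step_arm(xyz=[[0.4, 0.8, 0], [0.4, 0.8, 0], [0, 0, 0], [0, 0, 0]], rotation=[[0, -0.6, 0], [0, 0, 0], [0, 0, 0], [0, 0, 0]], grip=[30, 30, 30, 30])

```text
time: 6.85
position: [0.6313, -0.0395, 0.1887]
tool_rot: [0.997, 0.075, -0.001, -0.003]
ft_force: [-0.3, -0.2, -1.4]
width: 0.0379
```

```bash
python3 -c "
from h import *
to(.6287,-.0442,.032,8.3)"
```

```text
t 6.85 pos [ 0.6313 -0.0395  0.1887] width 0.0379 F [-0.3 -0.2 -1.4] j [-0.19  0.26  1.54  0.01  1.34  1.23]
units [-0.1   0.17  5.22] tool x yaw 8.57
rotvec deg [-0.34  0.06  0.27]
```

>>> step_arm(xyz=[[-0.1, 0.2, 0.4], [0, 0, 0.8], [0, 0, 1], [0, 0, 1], [0, 0, 0.7], [0, 0, 0.3], [0, 0, 0]], rotation=[[-0.3, 0, 0], [0, 0, 0], [0, 0, 0], [0, 0, 0], [0, 0, 0], [0, 0, 0], [0, 0, 0]], grip=[30, 30, 30, 30, 30, 30, 30])

```text
time: 7.55
position: [0.6239, -0.0389, 0.0557]
tool_rot: [0.997, 0.079, -0.002, -0.0]
ft_force: [0.0, -1.8, -0.6]
width: 0.0378
```

```bash
python3 -c "
from h import *
to(.6287,-.0442,.032,8.3)"
```

```text
t 7.55 pos [ 0.6239 -0.0389  0.0557] width 0.0378 F [ 0.  -1.8 -0.6] j [-0.19  0.39  1.65 -0.    1.11  1.22]
units [0.13 0.2  0.79] tool x yaw 9.06
rotvec deg [-0.06  0.17  0.76]
```

>>> step_arm(xyz=[[0.15, 0.2, 0.2], [0, 0, 0.25], [0, 0, 0.2], [0, 0, 0]], rotation=[[0, 0, 0.7], [0, 0, 0], [0, 0, 0], [0, 0, 0]], grip=[30, 30, 30, 30])

```text
time: 7.95
position: [0.6318, -0.0445, 0.038]
tool_rot: [0.997, 0.073, 0.001, 0.0]
ft_force: [-1.0, 1.4, -0.6]
width: 0.0379
```

```bash
python3 -c "
from h import *
to(.6287,-.0442,.032,8.3)"
```

```text
t 7.95 pos [ 0.6318 -0.0445  0.038 ] width 0.0379 F [-1.   1.4 -0.6] j [-0.19  0.43  1.64 -0.    1.08  1.23]
units [-0.1  -0.03  0.2 ] tool x yaw 8.34
rotvec deg [ 0.05 -0.11  0.04]
```

>>> step_arm(xyz=[[-0.05, 0, 0.1], [0, 0, 0.07], [0, 0, 0.04], [0, 0, 0]], rotation=[[0, 0, 0], [0, 0, 0], [0, 0, 0], [0, 0, 0]], grip=[30, 30, 30, 30])

```text
time: 8.35
position: [0.6312, -0.0451, 0.0325]
tool_rot: [0.997, 0.073, 0.002, 0.001]
ft_force: [-0.2, 0.3, -1.2]
width: 0.0378
```

```bash
python3 -c "
from h import *
to(.6287,-.0442,.032,8.3)"
```

```text
t 8.35 pos [ 0.6312 -0.0451  0.0325] width 0.0378 F [-0.2  0.3 -1.2] j [-0.2   0.43  1.64 -0.    1.06  1.23]
units [-0.08 -0.04  0.02] tool x yaw 8.33
rotvec deg [ 0.09 -0.23  0.03]
```

Just above the floor; feel for contact.

>>> step_arm(xyz=[[0, 0, 0.06], [0, 0, 0.05], [0, 0, 0]], rotation=[[0, 0, 0], [0, 0, 0], [0, 0, 0]], grip=[30, 30, 30])

```text
time: 8.65
position: [0.6338, -0.0449, 0.0327]
tool_rot: [0.997, 0.073, 0.005, 0.001]
ft_force: [0.0, 0.0, -1.1]
width: 0.0379
```

>>> step_arm(xyz=[[-0.05, 0, 0.1], [0, 0, 0.1], [0, 0, 0]], rotation=[[0, -0.5, 0], [0, 0, 0], [0, 0, 0]], grip=[30, 30, 30])

```text
time: 8.95
position: [0.6374, -0.0447, 0.0329]
tool_rot: [0.997, 0.073, 0.005, 0.001]
ft_force: [-0.6, 0.7, -1.7]
width: 0.0381
```

```bash
python3 -c "
from h import *
s=snap('scene','s2');to(.6287,-.0442,.032,8.3)
crop(s,160,90,310,200,5,'s2c')"
```

```text
t 9.0 pos [ 0.6374 -0.0448  0.0328] width 0.0378 F [ 0.1 -0.1 -0.7] j [-0.19  0.44  1.63 -0.    1.06  1.23]
units [-0.28 -0.06  0.03] tool x yaw 8.33
rotvec deg [ 0.22 -0.57  0.03]
```

View pics/s2c.png

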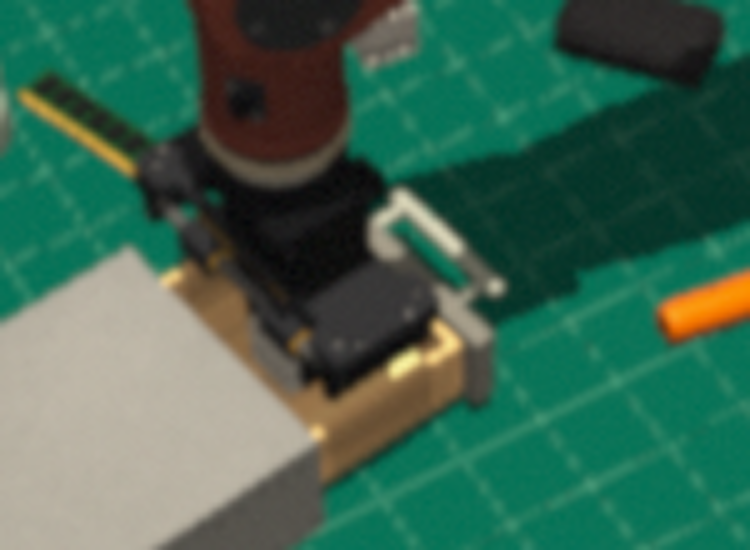

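>>> step_arm(xyz=[[-0.25, 0, 0.12], [0, 0, 0], [0, 0, 0]], rotation=[[0, -0.6, 0], [0, 0, 0], [0, 0, 0]], grip=[30, 30, 30])

```text
time: 9.3
position: [0.6323, -0.0459, 0.032]
tool_rot: [0.997, 0.073, 0.002, 0.002]
ft_force: [-0.2, -0.2, -0.2]
width: 0.0379
```

```bash
python3 -c "
from h import *
to(.6287,-.0442,.032,8.3)"
```

```text
t 9.3 pos [ 0.6323 -0.0459  0.032 ] width 0.0379 F [-0.2 -0.2 -0.2] j [-0.2   0.43  1.64 -0.    1.06  1.23]
units [-0.11 -0.07 -0.  ] tool x yaw 8.33
rotvec deg [ 0.28 -0.25  0.03]
```

>>> step_arm(xyz=[[-0.08, 0, 0.08], [0, 0, 0], [0, 0, 0]], rotation=[[0, -0.3, 0], [0, 0, 0], [0, 0, 0]], grip=[30, 30, 30])

```text
time: 9.6
position: [0.6321, -0.0461, 0.0319]
tool_rot: [0.997, 0.072, 0.002, 0.002]
ft_force: [0.2, 0.7, 1.7]
width: 0.0378
```

```bash
python3 -c "
from h import *
to(.6287,-.0442,.032,8.3)
for n in range(3): print(r.observe()['ft_force'].round(2))"
```

```text
t 9.6 pos [ 0.6321 -0.0461  0.0319] width 0.0378 F [0.2 0.7 1.7] j [-0.2   0.43  1.64 -0.    1.06  1.23]
units [-0.1  -0.08 -0.  ] tool x yaw 8.3
rotvec deg [ 0.29 -0.2   0.  ]
[0.2  0.66 1.65]
[0.2  0.66 1.65]
[0.2  0.66 1.65]
```

Force turned positive and z stopped falling, so the sink is on the floor. Release.

>>> step_arm(xyz=[[0, 0, 0], [0, 0, 0], [0, 0, 0], [0, 0, 0], [0, 0, 0]], rotation=[[0, 0, 0], [0, 0, 0], [0, 0, 0], [0, 0, 0], [0, 0, 0]], grip=[42, 48, 56, 60, 60])

```text
time: 10.1
position: [0.6294, -0.0462, 0.0288]
tool_rot: [0.997, 0.072, -0.001, 0.002]
ft_force: [0.1, 0.4, 0.1]
width: 0.0582
```

>>> step_arm(xyz=[[0, 0, -0.3], [0, 0, -0.7], [0, 0, -1], [0, 0, -1], [0, 0, -1], [0, 0, -1], [0, 0, -0.5], [0, 0, 0]], rotation=[[0, 0, 0], [0, 0, 0], [0, 0, 0], [0, 0, 0], [0, 0, 0], [0, 0, 0], [0, 0, 0], [0, 0, 0]], grip=[60, 60, 60, 60, 60, 60, 60, 60])

```text
time: 10.9
position: [0.6289, -0.0454, 0.2027]
tool_rot: [0.997, 0.072, -0.001, 0.002]
ft_force: [-0.5, 0.1, -0.3]
width: 0.0601
```

```bash
python3 -c "
from h import *
s=snap('scene','s3');to(.43,-.072,.2,8.3)
crop(s,160,90,310,200,5,'s3c')"
```

```text
t 10.95 pos [ 0.6284 -0.0453  0.2014] width 0.0601 F [ 0.7  0.1 -0.1] j [-0.19  0.25  1.53 -0.    1.36  1.23]
units [-6.67 -0.07  0.08] tool x yaw 8.28
rotvec deg [ 0.18  0.26 -0.01]
```

View pics/s3c.png

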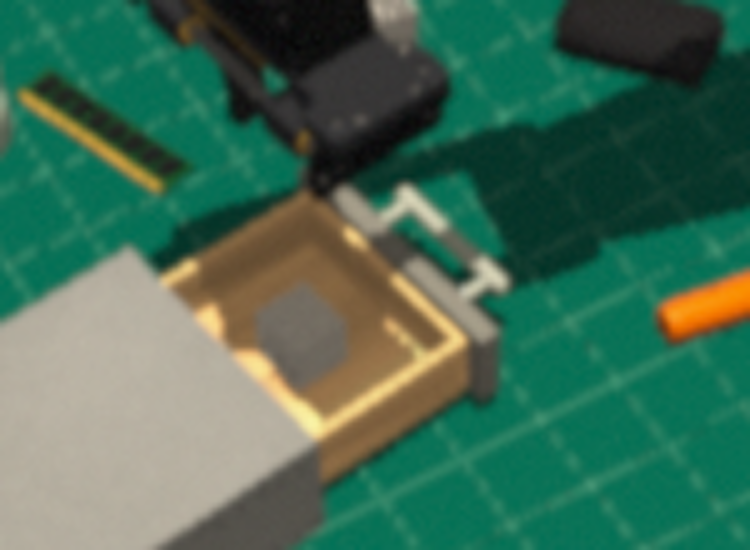

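>>> step_arm(xyz=[[-0.6, 0, 0], [-1, 0, 0], [-1, 0, 0], [-1, 0, 0], [-1, 0, 0], [-0.7, 0, 0], [0, 0, 0.5], [0, 0, 1], [0, 0, 1], [0, 0, 0.7], [0, 0, 0.3], [0, 0, 0]], rotation=[[0, 0, 0], [0, 0, 0], [0, 0, 0], [0, 0, 0], [0, 0, 0], [0, 0, 0], [0, 0, 0], [0, 0, 0], [0, 0, 0], [0, 0, 0], [0, 0, 0], [0, 0, 0]], grip=[40, 20, 0, 0, 0, 0, 0, 0, 0, 0, 0, 0])

```text
time: 12.15
position: [0.448, -0.0648, 0.0711]
tool_rot: [0.997, 0.072, -0.018, -0.004]
ft_force: [-0.6, -0.1, 0.3]
width: 0.0005
```

```bash
python3 - <<'E'
from h import *
s=snap('top','t2');to(.4675,-.0667,.032,8.3)
s2=snap('scene','s4')
crop(s,255,95,355,235,4,'t2c');crop(s2,160,90,310,200,5,'s4c')
P=cloud(s);ok=s['depth']>0
a=np.radians(8.3);c=np.array([.788,-.021]);X=(P[...,0]-c[0])*np.cos(a)+(P[...,1]-c[1])*np.sin(a);Y=-(P[...,0]-c[0])*np.sin(a)+(P[...,1]-c[1])*np.cos(a)
m=ok&(P[...,2]>.05)&(P[...,2]<.066)&(abs(Y)<.06)&(X>-.2)&(X<-.11)
print('sink',m.sum(),X[m].mean(),Y[m].mean(),np.median(P[...,2][m]))
E
```

```text
t 12.2 pos [ 0.4483 -0.0649  0.0718] width 0.0006 F [-0.6 -0.2  0.1] j [-0.31  0.01  2.06 -0.01  1.11  1.12]
units [0.67 0.17 1.3 ] tool x yaw 8.28
rotvec deg [-0.6   2.02 -0.03]
sink 78 -0.15940596446454747 -0.00021455431630291595 0.05772342818188558
```

View pics/t2c.png

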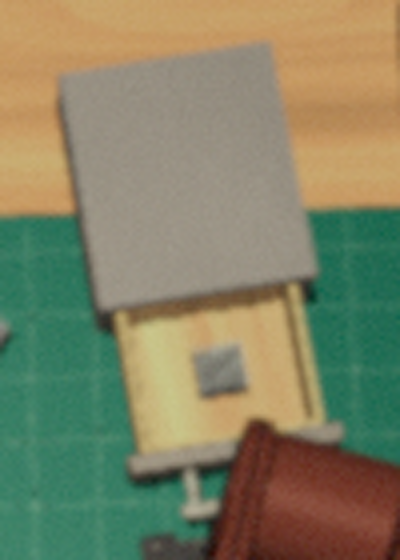

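View pics/s4c.png

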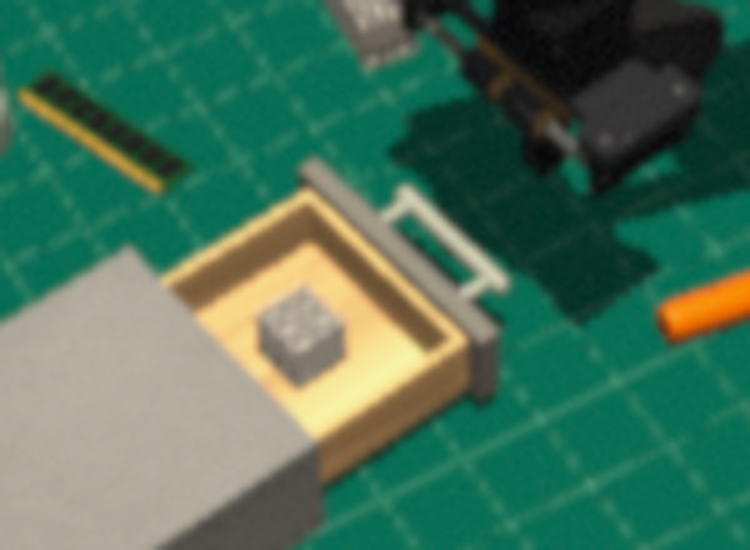

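>>> step_arm(xyz=[[0.3, 0.15, 0.4], [0, 0, 0.5], [0, 0, 0.3], [0, 0, 0]], rotation=[[-0.5, 2, 0], [0, 0, 0], [0, 0, 0], [0, 0, 0]], grip=[0, 0, 0, 0])

```text
time: 12.65
position: [0.4641, -0.0699, 0.0409]
tool_rot: [0.997, 0.072, 0.006, 0.002]
ft_force: [-0.1, -0.5, 0.4]
width: 0.0003
```

```bash
python3 - <<'E'
from h import *
to(.5022,-.0617,.03,8.3)
E
```

```text
t 12.65 pos [ 0.4641 -0.0699  0.0409] width 0.0003 F [-0.1 -0.5  0.4] j [-0.32  0.06  2.08  0.    0.99  1.11]
units [ 1.29 -0.09  0.38] tool x yaw 8.29
rotvec deg [ 0.24 -0.71 -0.01]
```

>>> step_arm(xyz=[[0.2, -0.1, 0.35], [0.3, 0, 0], [0.3, 0, 0], [0.2, 0, 0], [0.2, 0, 0], [0.2, 0, 0], [0.2, 0, 0], [0.2, 0, 0]], rotation=[[0, -0.7, 0], [0, 0, 0], [0, 0, 0], [0, 0, 0], [0, 0, 0], [0, 0, 0], [0, 0, 0], [0, 0, 0]], grip=[0, 0, 0, 0, 0, 0, 0, 0])

```text
time: 13.45
position: [0.5232, -0.0597, 0.0349]
tool_rot: [0.997, 0.073, 0.002, 0.003]
ft_force: [-1.5, -1.1, 0.6]
width: 0.0001
```

```bash
python3 - <<'E'
from h import *
to(.621,-.0443,.03,8.3)
E
```

```text
t 13.45 pos [ 0.5232 -0.0597  0.0349] width 0.0001 F [-1.5 -1.1  0.6] j [-0.26  0.2   1.93 -0.01  1.    1.17]
units [ 3.3  -0.04  0.18] tool x yaw 8.32
rotvec deg [ 0.37 -0.2   0.02]
```

>>> step_arm(xyz=[[0.25, 0, 0.1], [0.25, 0, 0], [0.25, 0, 0], [0.25, 0, 0], [0.25, 0, 0], [0.25, 0, 0], [0.25, 0, 0], [0.25, 0, 0], [0.25, 0, 0], [0.25, 0, 0]], rotation=[[0, 0, 0], [0, 0, 0], [0, 0, 0], [0, 0, 0], [0, 0, 0], [0, 0, 0], [0, 0, 0], [0, 0, 0], [0, 0, 0], [0, 0, 0]], grip=[0, 0, 0, 0, 0, 0, 0, 0, 0, 0])

```text
time: 14.45
position: [0.604, -0.048, 0.0318]
tool_rot: [0.997, 0.072, 0.002, 0.003]
ft_force: [-0.8, -0.6, 0.3]
width: 0.0007
```

```bash
python3 - <<'E'
from h import *
to(.621,-.0443,.03,8.3)
s2=snap('scene','s5');crop(s2,130,90,310,230,4,'s5c')
E
```

```text
t 14.45 pos [ 0.604  -0.048   0.0318] width 0.0007 F [-0.8 -0.6  0.3] j [-0.21  0.38  1.72 -0.01  1.04  1.22]
units [ 0.58 -0.04  0.06] tool x yaw 8.31
rotvec deg [ 0.38 -0.18  0.01]
```

View pics/s5c.png

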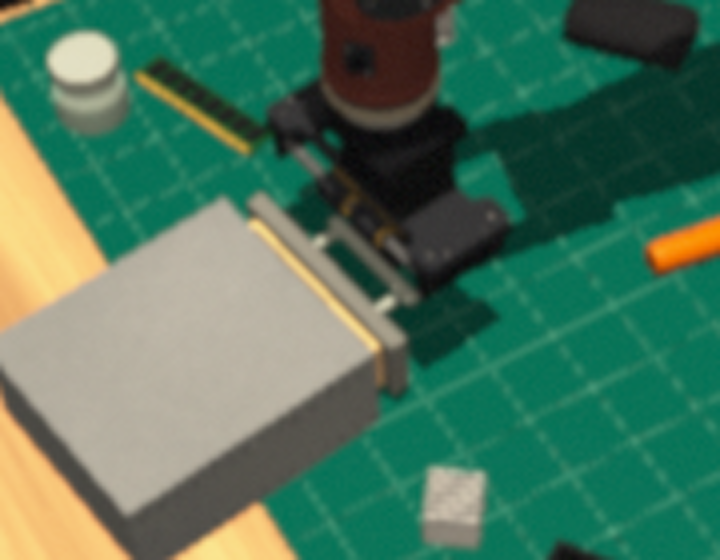

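Nearly home; continue with small steps until the stop's force shows.

>>> step_arm(xyz=[[0.2, 0, 0], [0.15, 0, 0], [0.15, 0, 0], [0.15, 0, 0]], rotation=[[0, 0, 0], [0, 0, 0], [0, 0, 0], [0, 0, 0]], grip=[0, 0, 0, 0])

```text
time: 14.9
position: [0.6206, -0.0456, 0.0316]
tool_rot: [0.997, 0.073, -0.004, 0.003]
ft_force: [-29.5, -6.2, 22.6]
width: 0.0004
```

>>> step_arm(xyz=[[0.12, 0, 0], [0.12, 0, 0]], rotation=[[0, 0, 0], [0, 0, 0]], grip=[0, 0])

```text
time: 15.1
position: [0.62, -0.0457, 0.0318]
tool_rot: [0.997, 0.073, -0.014, 0.003]
ft_force: [-16.0, -2.7, 14.5]
width: 0.0001
```

>>> step_arm(xyz=[[-0.2, 0, 0], [-0.5, 0, 0], [-1, 0, 0], [-0.5, 0, -0.3], [0, 0, -1], [0, 0, -1], [0, 0, -1], [0, 0, -0.5], [-0.5, 0, 0], [-1, 0, 0], [-0.5, 0, 0], [0, 0, 0]], rotation=[[0, 0, 0], [0, 1, 0], [0, 0, 0], [0, 0, 0], [0, 0, 0], [0, 0, 0], [0, 0, 0], [0, 0, 0], [0, 0, 0], [0, 0, 0], [0, 0, 0], [0, 0, 0]], grip=[0, 0, 0, 0, 0, 0, 0, 0, 0, 0, 0, 0])

```text
time: 16.3
position: [0.4946, -0.0632, 0.1511]
tool_rot: [0.997, 0.073, -0.0, 0.002]
ft_force: [-0.5, 0.1, 0.2]
width: 0.0005
```

```bash
python3 - <<'E'
from h import *
to(.621,-.0443,.03,8.3)
s2=snap('scene','s6');crop(s2,130,90,310,230,4,'s6c'); s=snap('top','t6');s3=snap('wrist','w6')
for n,s in (('top',s),('scene',s2),('wrist',s3)):
    P=cloud(s);ok=s['depth']>0
    a=np.radians(8.3);c=np.array([.788,-.021]);X=(P[...,0]-c[0])*np.cos(a)+(P[...,1]-c[1])*np.sin(a);Y=-(P[...,0]-c[0])*np.sin(a)+(P[...,1]-c[1])*np.cos(a)
    for nm,lo,hi,x0,x1 in (('unit',.081,.09,-.12,.2),('panel',.068,.077,-.2,-.09),('bar',.046,.058,-.2,-.13)):
        m=ok&(P[...,2]>lo)&(P[...,2]<hi)&(abs(Y)<.085)&(X>x0)&(X<x1)
        if m.sum()>5: print(n,nm,m.sum(),np.percentile(X[m],[1,50,99]).round(4))
E
```

```text
t 16.3 pos [ 0.4946 -0.0632  0.1511] width 0.0005 F [-0.5  0.1  0.2] j [-0.28 -0.02  1.92 -0.01  1.24  1.14]
units [ 4.26 -0.03  4.03] tool x yaw 8.4
rotvec deg [0.28 0.05 0.1 ]
top unit 2449 [-0.1007 -0.0015  0.1009]
top panel 203 [-0.118  -0.1091 -0.0973]
top bar 71 [-0.158 -0.152 -0.132]
scene unit 3517 [-0.1     0.0064  0.1022]
scene panel 141 [-0.1167 -0.1121 -0.1065]
scene bar 136 [-0.1576 -0.1492 -0.1306]
wrist bar 2028 [-0.1597 -0.1542 -0.1347]
```

View pics/s6c.png

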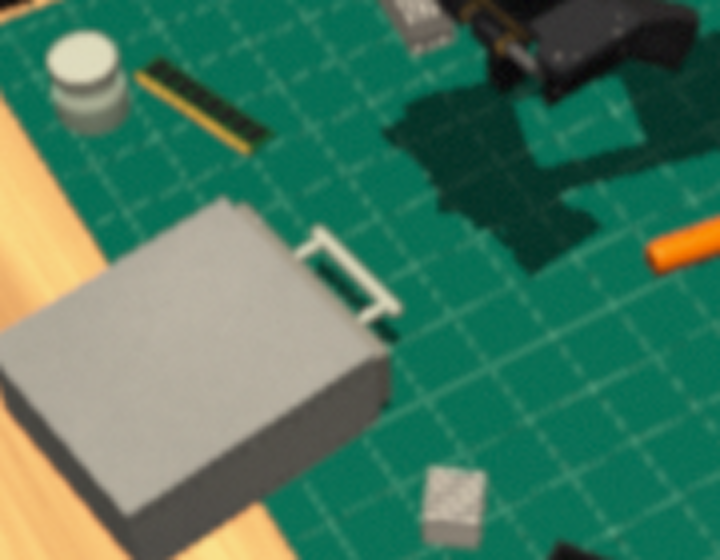

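View pics/w6.png

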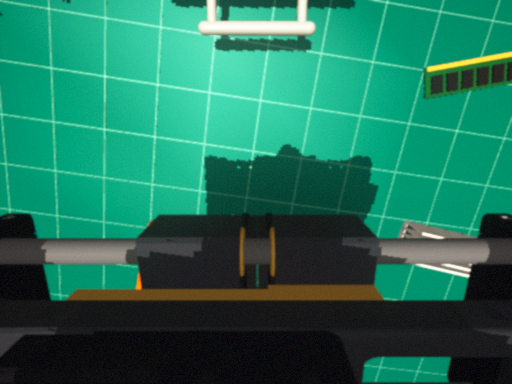

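```bash
python3 -c "
from h import *
print(finish_job())"
```

```text
the job is handed in; nothing more can be done
None
```

I put the short heat sink in the drawer, fins up, pushed the drawer shut, and handed the job in at about 16.5 s.

- **Which sink:** I took the one nearest the base, about 0.57 m away at (0.495, 0.28). The other three lookalikes were farther off and I did not touch them.
- **Placing:** I lowered it until the force on the tool turned positive (about 1.7 N) and it stopped descending, then let go. The pictures before closing showed it upright on the drawer floor, about centred across its width.
- **Closing:** I pushed the handle with the closed fingers until it hit the hard stop, at about 30 N. That push also showed about 22 N upward on the fingers. The wrist camera then put the handle's centre about 50 mm in front of the unit, which means the drawer is fully shut to within about 2 mm. The unit had not visibly moved.
- **Not checked:** the sink could not be seen once the drawer was shut. I did not measure the long heat sink again at the end, but the arm never went near it.
- **Disagreements:** the first overhead and scene camera fits of the sink differed by about 4 mm. The wrist camera view, taken before the grasp, settled it. While lowering, the arm drifted up to about 6 mm forward and tilted by about half a degree. I corrected this before release.

At hand-in the robot was clear of everything and the wrist force reading was close to zero.

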